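# Load and start the drill timer on the porch shelf

### The arm

A 6-joint arm with a two-finger parallel gripper is mounted at the origin on the work surface. World frame = base frame: x ahead of the robot, y to its left, z up, the work surface at z = 0. Lengths are in m, angles in degrees, forces in N, time in s.
With the tool pointing down it reaches from about 0.3 to 0.75 m from the base axis. Payload 8.5 kg.
Tool frame: the origin (TCP) lies midway between the tips of the shut fingers; the grasp point (between the pads) lies 19 mm behind it (env.hold_point_z is the distance from the TCP to the grasp point, in m); z points along the fingers, y is the line along which they close (so a half turn about z gives the same grasp; the last joint's range is limited). The gripper opens to 85 mm and grips with 20 to 120 N. Pads are 22 mm wide; open, the fingers measure 114 mm over their backs; the gripper's body (76 mm by 85 mm) begins 54 mm behind the grasp point. The pads swing forward as they close: fully open they stand 13 mm farther back than shut.
Start: joints at [-82.237, 21.807, 74.336, -0, 83.858, -12.336], TCP at [0.189, -0.516, 0.231] pointing down, gripper open.
Joint ranges: [-178.18, 178.18], [-50.72, 133.34], [12.68, 142.11], [-81.47, 261.47], [9.98, 163.14], [-165.26, 165.26]. Speed limits (degrees/s): [136.94, 136.94, 180, 180, 180, 180].

### API

Orientations are given as a 3x3 rotation matrix whose columns are the frame's x, y, z axes.
In Python, from rig import observe, get_image, camera_info, env gives the robot as it stands.
- The arm moves only by the tool drive_tool, never from a script. Its arguments are lists of equal length, an entry for each row: "offset": the shift along the tool's x, y, z in units of 40 mm (1.0 is 40 mm), a list of three; "turn": the turn, a rotation vector about the tool's x, y, z in units of 6 degrees (1.0 is 6 degrees), a list of three; "hand": the opening, from 0 (shut) to 1 (fully open). A call has exactly 10 rows; each row shifts and turns the commanded pose from where the row before left it, along the tool's axes as they then stand; what a row does not reach is not made up. A row lasts 1/8 s, in which the tool goes at most 62.5 mm and 10.7 degrees, less where a joint would pass 70% of its speed; a pose out of reach is approached as far as the arm can. A call is refused whole if a number of a shift passes 1 or a number of a turn 1, either way. A call with a gripper value outside its range is refused whole. The fingers move at their own pace and stop on an object; "newtons" is the grip in N (left out, the last holds). Time passes only in rows, so rows that do not move let the fingers close, or fill a call up. It gives the time, the measured TCP pose, the force, the opening and the grip force at its end, in the units of the state.
- observe(): the state, without advancing time (a new reading comes with each control period).
- get_image(name): name is "side" or "top"; returns the picture (480x640x3 uint8, blue, green, red); there is no depth.
- camera_info(name): a dict with "fx", "fy", "cx", "cy" (pixels), "k1" (the pictures are not rectified: a ray, as slopes to the right and down, at radius r is drawn at 1 + k1 r^2 times it, then the intrinsics apply), "world_to_cam" (4x4, takes a point from world to camera coordinates). Camera axes: x right, y down, z forward; pixel columns grow to the right and rows downward; lengths in m; the calibration is good to about 2 mm. A picture is of the moment at which its call begins. camera_info takes no time and is no camera call.
- env.close_job(): hands the job in; it is judged then, once.
The state is a dict: "time_s": time; "q": joint angles; "qvel": joint speeds; "joint_efforts": joint torques, N m; "position": TCP position; "tool_rot": TCP orientation; "ft_force": force on the tool from outside, world axes, zero at the start; "wrist_torque": the same for the moment, N m; "grip_width": finger opening in m; "gripper_force": force on a finger pad.
Only numpy, scipy, OpenCV 4.12 (cv2) and the standard library are available. Lean on these libraries where they do the work, as an engineer would, in place of code of your own. Each camera call takes 0.05 s, during which the arm holds its last target. There are 200 camera calls.

### The job

Get the yellow drill timer on the teak shelf ready for badminton practice: lay the battery pack flat in the open cradle on top of it, let go, and swing the clamp over fully shut so that the pack is driven home and held. Then, with the timer backed squarely against the shelf's raised back rail so that it cannot slide away, push the orange button in its front face fully in and hold it there for a full second. Let go and leave the timer standing square against the rail with the clamp still shut; do not disturb the other things on the shelf.

Things in the scene. Friction and masses are not known exactly. Their poses are not given: they have to be found in the camera images.
- shelf: Teak wall shelf on a low plastered porch wall; does not move. Board 270 mm deep (its x) by 960 mm long (its y). Origin on the bench surface under the middle of the board; the board's top is 100 mm above the origin (board 20 mm thick). Its +x points to the back rail, -x to the near edge.
- backrail: The shelf's raised teak back rail, the fixed stop: 20 mm thick (its x), 960 mm long (its y), standing 28 mm above the board. Origin mid thickness and length, at the height of the board's top; its front face (towards the timer) is at x = -10 mm. Axes as the shelf's. The plastered wall behind it is no higher than the rail.
- timer: Yellow plastic drill timer, loose, about 0.5 kg, slides when pushed. Origin: centre of its underside; z up; +x to its flat back (x = 50 mm), -x to its front face (x = -50 mm) with the button; y from -75 to 75 mm. In front a display deck 32 mm high (x -50 to -2); behind it the cradle between two end blocks 46 mm high (|y| 39 to 75 mm) and a rear rail 32 mm high (x 44 to 50).
- cradle (a point): Centre of the cradle on the timer, at the height of the underside of a pack that is home (24.5 mm above the timer's underside); axes as the timer's. Opening 46 mm (x) by 78 mm (y); long sides 8 mm high, ends 22 mm. A sprung copper plate holds the pack 4.5 mm above home until the clamp drives it down (about 3 N). The pack lies flat, long side along the timer's y, either way round.
- pack: Dark grey battery pack with a blue face, loose, 0.1 kg: 70 mm (its x) by 38 mm (its y) by 20 mm high, lying flat on the shelf. Origin at the centre of its underside.
- clamp (a joint): Angle in rad of the steel clamp strap over the cradle: 0 fully shut (level), grows as it opens to 2.3. It hinges on the timer's +y end, and starts open leaning out to the timer's +y side. A stiff hinge (about 0.18 N m): it stays where it is left; shutting it on the pack takes about 4 N at the tab.
- clamp_hinge (a point): Point on the clamp's hinge axis at the middle of the strap, timer frame (21, 50, 57) mm. The axis lies along the timer's x. Two small lugs stand to 62 mm above the underside here.
- clamp_tab (a point): Upper face of the clamp strap near its free end, 110 mm from the hinge axis; when shut at (21, -60, 59) mm in the timer's frame. Strap frame: z = outward normal of this face (up when shut), -y = from hinge to free end. Strap 24 mm wide, 5 mm thick, 123 mm long from the axis; a rubber pad under its middle, 10 mm deep, bears on the pack.
- start_button (a joint): Travel in m of the orange start button: 0 out, 0.005 fully in. Springs back. Starts to move at 2 N, fully in at 7 N; pushed towards the timer's +x.
- button_face (a point): Centre of the face of the orange round button (18 mm across), in the middle of the timer's front face, 16.5 mm above its underside; stands 8 mm out from the front face.
- whistle: Green plastic whistle lying on the shelf, about 55 x 25 x 20 mm. Origin near its round end, on the shelf. To be left alone.
- bottle: Stainless steel drink bottle with a grey twist cap, 72 mm across, 188 mm high, standing near the shelf's left (+y) end. Origin at the centre of its underside. To be left alone.
- tube0: White plastic shuttle tube, 68 mm across, 200 mm high, one of three standing at the shelf's right (-y) end. Origin at the centre of its underside. To be left alone.
- tube1: Second shuttle tube, same.
- tube2: Third shuttle tube, same.
- carabiner (a joint): Swing in rad of a 50 mm aluminium carabiner hanging from a spring clip on the shelf's near edge, 135 mm to the right (-y) of the shelf's middle; 0 hanging straight. To be left alone.
- timer_back (a point): Middle of the timer's flat back face, timer frame (50, 0, 12) mm; axes as the timer's.
Not all that is in view belongs to the job. There is more than one size of the pack; the one meant has the size given above.

How it is judged:
By the outcome, as a careful person would: the job done as asked, in the order asked, and still so for the second after the job is handed in, with the robot touching nothing.
It also fails if it takes over 72 s, if anything falls off the work surface, if the arm or the gripper's body presses on something with over 40 N, if the wrist force passes 120 N, or if a joint passes its speed limit or range.

## Working session

There is one attempt and no reset: what is moved stays moved. The work goes in short steps, Python scripts to look and compute and a tool call to move; the robot and the scene stay as the last step left them, time stands still between calls to the robot, and variables do not carry over. Pictures are saved under pics/ and viewed, at most 10 in all, crops included, and the job is handed in when it is done.

Besides the shell and the picture viewer there is one more tool, called after "Emit:" as name(argument=value, ...) on one line, values as JSON. drive_tool: Moves the arm, as the interface text tells. Its arguments: {"type":"object","properties":{"offset":{"type":"array"},"turn":{"type":"array"},"hand":{"type":"array"},"newtons":{"type":"number"}},"required":["offset","turn","hand"]}

```bash
ls; mkdir -p pics; python3 - <<'E'
from rig import *
import cv2
for n in("side","top"):
    cv2.imwrite(f"pics/{n}0.png",get_image(n)); c=camera_info(n); print(n,{k:(v if not hasattr(v,'tolist') else v.tolist()) for k,v in c.items()})
s=observe();print(s)
E
```

```text
pics
side {'fx': 557.9251756611552, 'fy': 557.9251756611552, 'cx': 321.8927066232344, 'cy': 235.44862704250087, 'k1': -0.07428395026629518, 'world_to_cam': [[0.9323957023820388, -0.36076739104292677, -0.022025978742944836, -0.48376264959190407], [-0.2648984720695007, -0.6406225373822776, -0.7207160079345653, 0.23556052035845576], [0.24590049547479298, 0.6778271565509694, -0.6928804313640843, 1.4526504724289966], [0.0, 0.0, 0.0, 1.0]]}
top {'fx': 529.2952701122892, 'fy': 529.2952701122892, 'cx': 309.21626287938295, 'cy': 241.88878084471813, 'k1': -0.057446241725029615, 'world_to_cam': [[-0.007833112891428923, -0.999934263595593, -0.008373221003243584, -0.007944912365693248], [-0.9924498480228735, 0.008798889003842342, -0.12233510825463402, 0.5261599407732144], [0.12240074142669682, 0.0073517371985873025, -0.9924535306291966, 1.2049283431808846], [0.0, 0.0, 0.0, 1.0]]}
{'time_s': 0.1, 'q': array([-8.22371389e+01,  2.18388472e+01,  7.43793419e+01,  5.81572354e-04,
        8.38577024e+01, -1.23380754e+01]), 'qvel': array([-0.09807503,  0.03487803, -0.03916321,  0.12343474, -0.09659373,
       -0.0765261 ]), 'joint_efforts': array([ 3.87547378e-03, -4.49221694e+01, -2.31654114e+01, -1.86079615e-04,
        3.73686591e-03,  1.52424360e-05]), 'position': array([ 0.18896532, -0.51624523,  0.23076371]), 'tool_rot': array([[ 9.39089035e-01,  3.43673908e-01, -1.68912816e-04],
       [ 3.43673825e-01, -9.39088162e-01,  1.31378189e-03],
       [ 2.92888530e-04, -1.29180908e-03, -9.99999123e-01]]), 'ft_force': array([ 0.23548886, -0.04755714, -0.40502723]), 'wrist_torque': array([ 0.01431365, -0.0106792 ,  0.01624221]), 'gripper_force': 0.0, 'grip_width': 0.08536505654964532}
```

View pics/top0.png

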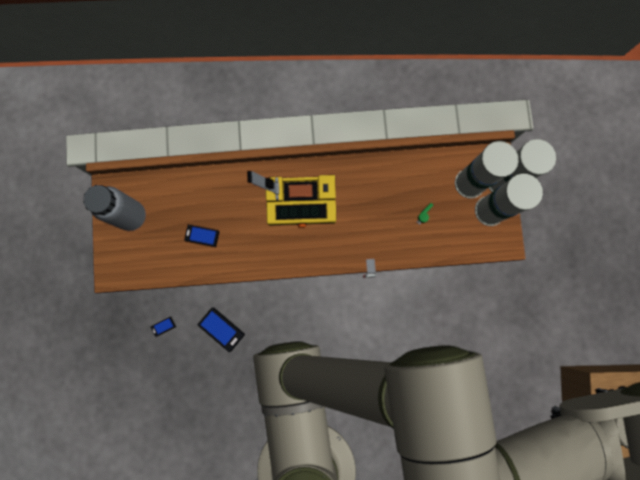

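View pics/side0.png

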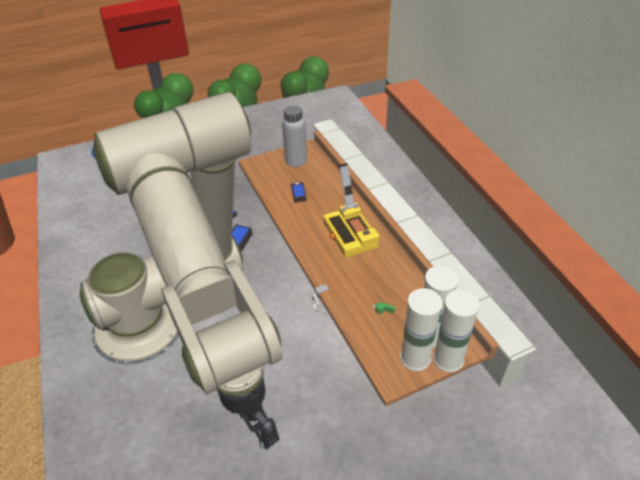

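The top view shows three blue packs: on the shelf at (202,236), a large one on the bench at (221,329) and a small one at (163,327). The shelf one fits "on the shelf", and I'll check its size. The timer is at about (301,200), with the clamp open to the left at (262,180) and the button at (302,226).

```bash
cat > h.py <<'E'
import numpy as np, cv2
from rig import *
def K(c): return np.array([[c['fx'],0,c['cx']],[0,c['fy'],c['cy']],[0,0,1]])
def ray(n,uv):
    c=camera_info(n); x=(np.array(uv,float)-[c['cx'],c['cy']])/[c['fx'],c['fy']]
    p=x.copy()
    for _ in range(20): p=x/(1+c['k1']*(p@p))
    T=np.array(c['world_to_cam']); R=T[:3,:3]; o=-R.T@T[:3,3]; return o,R.T@np.r_[p,1]
def onz(n,uv,z):
    o,d=ray(n,uv); return o+d*(z-o[2])/d[2]
def tri(a,b):
    A=np.zeros((3,3));v=np.zeros(3)
    for n,uv in (("top",a),("side",b)):
        o,d=ray(n,uv); d=d/np.linalg.norm(d); P=np.eye(3)-np.outer(d,d); A+=P; v+=P@o
    return np.linalg.solve(A,v)
def proj(n,X):
    c=camera_info(n); T=np.array(c['world_to_cam']); p=T[:3,:3]@np.asarray(X,float)+T[:3,3]; p=p[:2]/p[2]
    return p*(1+c['k1']*(p@p))*[c['fx'],c['fy']]+[c['cx'],c['cy']]
E
python3 - <<'E'
from h import *
t=cv2.imread("pics/top0.png");s=cv2.imread("pics/side0.png")
cv2.imwrite("pics/tcrop.png",cv2.resize(t[160:250,170:350],None,fx=4.4,fy=4.4,interpolation=cv2.INTER_CUBIC))
cv2.imwrite("pics/scrop.png",cv2.resize(s[155:260,270:395],None,fx=5.6,fy=5.6,interpolation=cv2.INTER_CUBIC))
hsv=cv2.cvtColor(t,cv2.COLOR_BGR2HSV)
m=cv2.inRange(hsv,(105,120,60),(130,255,255))
for c in cv2.findContours(m,0,1)[0]:
    if cv2.contourArea(c)>40:
        (x,y),_,_=r=cv2.minAreaRect(c); 
        for z in ([.12] if y<280 else [.02]):
            b=np.array([onz("top",q,z) for q in cv2.boxPoints(r)]); print(r,z,b.mean(0).round(4),np.linalg.norm(b[1]-b[0]),np.linalg.norm(b[2]-b[1]),b[:,:2].round(4).tolist())
m=cv2.inRange(hsv,(22,150,80),(35,255,255))
c=max(cv2.findContours(m,0,1)[0],key=cv2.contourArea);r=cv2.minAreaRect(c);print(r,[onz("top",q,.1+.035).round(4).tolist() for q in cv2.boxPoints(r)])
E
```

```text
((163.1000213623047, 325.7000427246094), (10.28591251373291, 17.441329956054688), 63.43495178222656) 0.02 [0.3335 0.3304 0.02  ] 0.04067544693074544 0.024132315372007117 [[0.3352, 0.3543], [0.3531, 0.3178], [0.3318, 0.3065], [0.3139, 0.343]]
((218.08416748046875, 327.8715515136719), (33.63962173461914, 19.277063369750977), 40.36453628540039) 0.02 [0.3281 0.2013 0.02  ] 0.04448816083817366 0.07878352511922414 [[0.3364, 0.2459], [0.3703, 0.2171], [0.3197, 0.1567], [0.2861, 0.1855]]
((202.2692413330078, 235.1538543701172), (25.298978805541992, 14.316475868225098), 11.309932708740234) 0.12 [0.5322 0.2204 0.12  ] 0.03142818299288223 0.055963396090905886 [[0.5224, 0.2505], [0.5534, 0.2449], [0.5419, 0.1902], [0.511, 0.1959]]
((300.525146484375, 199.60308837890625), (47.45881652832031, 68.85691833496094), 87.61405944824219) [[0.656, 0.0818, 0.135], [0.6609, -0.0681, 0.135], [0.5563, -0.0709, 0.135], [0.5514, 0.0772, 0.135]]
```

View pics/tcrop.png

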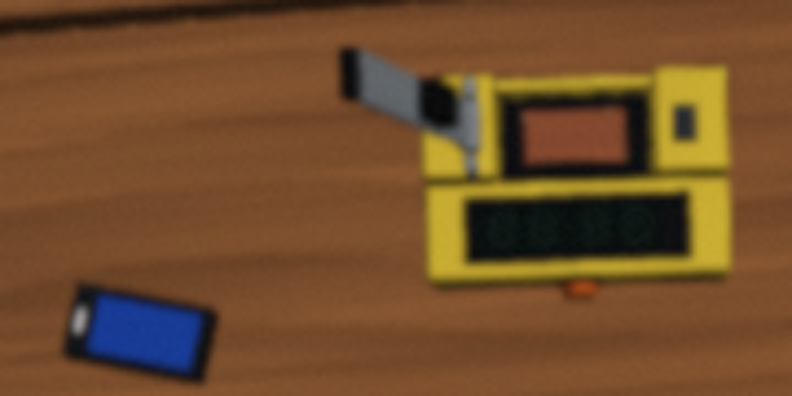

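View pics/scrop.png

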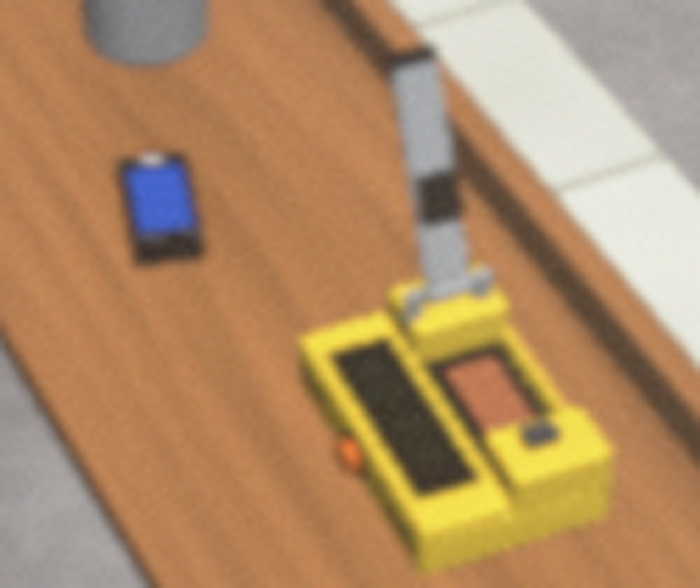

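Pack on the shelf: outline in the crop is about 31×16 px, i.e. about 70×38 mm, so it is the one meant. The bench ones measure about 90×55 and 50×28 mm. The timer is seen clearly in both views, so I'll fit its pose, the clamp angle and the rail.

```bash
cat > fit.py <<'E'
from h import *
from scipy.optimize import least_squares
Tt=lambda p:np.array(p)/4.4+[170,160]-.38
Ss=lambda p:np.array(p)/5.6+[270,155]-.41
def pt(p,X):
    c,s=np.cos(p[2]),np.sin(p[2]); return [p[0]+c*X[0]-s*X[1],p[1]+s*X[0]+c*X[1],.1+X[2]]
def fit(obs,p0,verb=True):
    f=lambda p:np.concatenate([proj(n,pt(p,np.array(X)/1000))-uv for n,X,uv in obs])
    r=least_squares(f,p0,loss='soft_l1');e=f(r.x).reshape(-1,2)
    if verb:print("pose",r.x[:2].round(4),np.degrees(r.x[2]).round(2),"res",e.round(1).tolist())
    return r.x
E
python3 - <<'E'
from fit import *
o=[("top",X,Tt(u)) for X,u in [((50,-75,46),(727,67)),((-2,-75,46),(729,172)),((-50,-75,0),(730,273)),((-50,75,0),(430,282)),((50,-39,46),(655,68)),((-58,0,16.5),(582,290))]]
o+=[("side",X,Ss(u)) for X,u in [((50,-75,46),(612,450)),((-50,-75,0),(428,570)),((-50,-75,32),(418,530)),((-50,75,32),(300,340)),((50,-75,0),(608,518)),((-2,-39,46),(482,437)),((50,-39,46),(572,408)),((-58,0,16.5),(347,455))]]
p=fit(o,[.6,0,0])
q=[("top",X,Tt(u)) for X,u in [((35,19,20),(82,285)),((-35,19,20),(215,312)),((-35,-19,20),(203,382)),((35,-19,20),(66,355))]]
# pack: its x along image left = world +y
q=[("top",X,Tt(u)) for X,u in [((35,19,20),(82,285)),((-35,19,20),(215,312)),((-35,-19,20),(204,381)),((35,-19,20),(66,355))]]
q+=[("side",X,Ss(u)) for X,u in [((35,19,20),(184,150)),((-35,19,20),(202,240)),((-35,-19,20),(138,247)),((35,-19,20),(120,160))]]
fit(q,[.53,.22,-1.57+3.14]); 
# clamp angle: tip end center
tip=tri(Tt((350,75)),Ss((415,55)));print("tip",tip)
h=np.array(pt(p,np.array([21,50,57])/1000));d=tip-h;print(h,d,np.linalg.norm(d),np.degrees(np.arctan2(d[2],-d@[ -np.sin(p[2]),np.cos(p[2]),0])))
# rail
g=cv2.GaussianBlur(cv2.cvtColor(cv2.imread("pics/top0.png"),6),(0,0),.8).astype(float)
for u in (180,200,220,240,340,360,380,400): 
    y0=int(170-.075*(u-90)); print(u,y0-12,g[y0-12:y0+8,u].astype(int).tolist())
E
```

```text
pose [0.6078 0.0052] 0.34 res [[-0.0, -0.5], [0.0, -0.7], [-0.6, 1.9], [-0.0, 0.8], [-0.4, -0.5], [-0.9, 0.9], [0.8, 0.7], [-1.5, 2.0], [0.4, 0.6], [0.2, -0.8], [0.6, 0.9], [0.3, -0.4], [2.0, -0.4], [-0.6, 0.7]]
pose [0.5372 0.2213] 103.67 res [[-0.0, 20.7], [0.9, 6.8], [-0.5, -25.6], [-0.1, -11.9], [-14.4, 4.9], [-4.7, 1.0], [17.5, -5.2], [7.7, -1.6]]
tip [0.62491538 0.09977703 0.27091724]
[0.62850457 0.05529288 0.157     ] [-0.0035892   0.04448415  0.11391724] 0.12234729505822 111.3393146622995
180 151 [165, 163, 155, 137, 112, 95, 91, 92, 92, 89, 82, 69, 52, 37, 31, 38, 54, 69, 77, 79]
200 149 [161, 161, 155, 141, 118, 98, 88, 86, 86, 87, 85, 77, 60, 42, 32, 38, 56, 73, 80, 82]
220 148 [166, 163, 152, 130, 104, 89, 86, 87, 88, 87, 81, 68, 49, 35, 33, 43, 60, 74, 81, 83]
240 146 [136, 136, 131, 119, 103, 92, 88, 89, 90, 90, 87, 76, 58, 39, 31, 37, 54, 70, 79, 83]
340 139 [173, 166, 149, 123, 101, 90, 88, 88, 87, 85, 77, 59, 41, 31, 35, 49, 63, 70, 72, 72]
360 137 [174, 172, 161, 138, 110, 92, 87, 89, 91, 91, 84, 70, 50, 35, 30, 37, 51, 64, 69, 70]
380 136 [172, 166, 148, 121, 98, 88, 87, 90, 92, 89, 79, 60, 40, 30, 34, 48, 61, 68, 72, 75]
400 134 [166, 164, 154, 134, 108, 92, 89, 90, 92, 91, 83, 68, 49, 33, 30, 38, 53, 66, 74, 77]
```

```bash
python3 - <<'E'
from fit import *
q=[("top",X,Tt(u)) for X,u in [((35,-19,20),(82,285)),((-35,-19,20),(215,312)),((-35,19,20),(204,381)),((35,19,20),(66,355))]]
q+=[("side",X,Ss(u)) for X,u in [((35,-19,20),(184,150)),((-35,-19,20),(202,240)),((-35,19,20),(138,247)),((35,19,20),(120,160))]]
p=fit(q,[.53,.22,1.7])
for z,dv in((.1,16),(.128,11.8)):
    a=[onz("top",(u,y0+dv+e),z) for u,y0,e in((180,151,0),(200,149,.2),(220,148,-.3),(240,146,.1),(340,139,-.7),(360,137,.2),(380,136,-.6),(400,134,0))]
    a=np.array(a);k=np.polyfit(a[:,1],a[:,0],1);print(z,k,np.degrees(np.arctan(k[0])))
a=onz("top",(95,278),.1);b=onz("top",(523,260),.1);print(a,b)
E
```

```text
pose [0.5321 0.2214] 78.65 res [[-0.1, -0.6], [0.7, -0.8], [-0.4, 0.5], [-0.2, 0.4], [0.4, 0.9], [0.6, -0.5], [-0.8, -0.1], [-0.7, 0.7]]
0.1 [-0.06813299  0.71026789] -3.897708936573717
0.128 [-0.06812999  0.71168801] -3.8975380717467427
[0.44119019 0.46321081 0.1       ] [ 0.47314691 -0.48561071  0.1       ]
```

Poses (shelf top z = 0.1):
- Timer: (0.608, 0.005), yaw 0.3°.
- Pack: (0.532, 0.221), long axis at 78.7°.
- Clamp: open to about 111°.
- Rail front: x ≈ 0.711 − 0.068y, yaw 3.9°.

Now moving to above the pack.

Emit:
drive_tool(offset=[[0.72, -0.718, 0], [0.72, -0.718, 0], [0.72, -0.718, 0], [0.72, -0.718, 0], [0.72, -0.718, 0], [0.72, -0.718, 0], [0.72, -0.718, 0], [0.72, -0.718, 0], [0.72, -0.718, 0], [0.72, -0.718, 0]], turn=[[0, 0, 0], [0, 0, 0], [0, 0, 0], [0, 0, 0], [0, 0, 0], [0, 0, 0], [0, 0, 0], [0, 0, 0], [0, 0, 0], [0, 0, 0]], hand=[1, 1, 1, 1, 1, 1, 1, 1, 1, 1])

```text
time_s: 1.35
position: [0.361, -0.1465, 0.2312]
tool_rot: [[0.939, 0.343, -0.0], [0.343, -0.939, 0.0], [-0.0, -0.0, -1.0]]
ft_force: [0.7, 0.1, -0.6]
grip_width: 0.0852
gripper_force: 0.0
```

Emit:
drive_tool(offset=[[0.72, -0.718, 0], [0.72, -0.718, 0], [0.72, -0.718, 0], [0.72, -0.718, 0], [0.72, -0.718, 0], [0.72, -0.718, 0], [0.72, -0.718, 0], [0.72, -0.718, 0], [0.72, -0.718, 0], [0.72, -0.718, 0]], turn=[[0, 0, 0], [0, 0, 0], [0, 0, 0], [0, 0, 0], [0, 0, 0], [0, 0, 0], [0, 0, 0], [0, 0, 0], [0, 0, 0], [0, 0, 0]], hand=[1, 1, 1, 1, 1, 1, 1, 1, 1, 1])

```text
time_s: 2.6
position: [0.5328, 0.2222, 0.2309]
tool_rot: [[0.939, 0.344, -0.001], [0.344, -0.939, -0.0], [-0.001, -0.0, -1.0]]
ft_force: [0.4, 0.0, -0.5]
grip_width: 0.085
gripper_force: 0.0
```

Emit:
drive_tool(offset=[[0, 0, 0.1], [0, 0, 0.1], [0, 0, 0.1], [0, 0, 0.1], [0, 0, 0.1], [0, 0, 0.1], [0, 0, 0.1], [0, 0, 0.1], [0, 0, 0], [0, 0, 0]], turn=[[0, 0, -0.975], [0, 0, -0.975], [0, 0, -0.975], [0, 0, -0.975], [0, 0, -0.975], [0, 0, -0.975], [0, 0, -0.975], [0, 0, -0.975], [0, 0, -0.975], [0, 0, -0.975]], hand=[1, 1, 1, 1, 1, 1, 1, 1, 1, 1])

```text
time_s: 3.85
position: [0.5323, 0.2208, 0.1989]
tool_rot: [[0.194, 0.981, -0.001], [0.981, -0.194, -0.0], [-0.0, -0.001, -1.0]]
ft_force: [0.6, 0.0, -0.8]
grip_width: 0.0851
gripper_force: 0.0
```

Emit:
drive_tool(offset=[[0, 0, 0.4], [0, 0, 0.4], [0, 0, 0.4], [0, 0, 0.4], [0, 0, 0.4], [0, 0, 0.42], [0, 0, 0], [0, 0, 0], [0, 0, 0], [0, 0, 0]], turn=[[0, 0, 0], [0, 0, 0], [0, 0, 0], [0, 0, 0], [0, 0, 0], [0, 0, 0], [0, 0, 0], [0, 0, 0], [0, 0, 0], [0, 0, 0]], hand=[1, 1, 1, 1, 1, 1, 1, 0, 0, 0], newtons=30)

```text
time_s: 5.1
position: [0.5328, 0.221, 0.1033]
tool_rot: [[0.198, 0.98, 0.001], [0.98, -0.198, 0.0], [0.0, 0.001, -1.0]]
ft_force: [0.1, 0.2, -1.2]
grip_width: 0.0376
gripper_force: 31.3
```

Emit:
drive_tool(offset=[[0, 0, 0], [0, 0, 0], [0, 0, 0], [0, 0, 0], [0, 0, -0.4], [0, 0, -0.4], [0, 0, -0.4], [0, 0, -0.4], [0, 0, -0.4], [0, 0, 0]], turn=[[0, 0, 0], [0, 0, 0], [0, 0, 0], [0, 0, 0], [0, 0, 0], [0, 0, 0], [0, 0, 0], [0, 0, 0], [0, 0, 0], [0, 0, 0]], hand=[0, 0, 0, 0, 0, 0, 0, 0, 0, 0], newtons=30)

```text
time_s: 6.35
position: [0.5328, 0.2209, 0.1832]
tool_rot: [[0.198, 0.98, 0.002], [0.98, -0.198, 0.0], [0.001, 0.002, -1.0]]
ft_force: [-0.1, -0.7, -0.7]
grip_width: 0.0377
gripper_force: 31.3
```

```bash
python3 - <<'E'
from fit import *
print(env.hold_point_z, observe()['position'])
t=get_image("top");s=get_image("side")
cv2.imwrite("pics/t1.png",t);cv2.imwrite("pics/s1.png",s)
a=cv2.resize(t[160:260,170:350],None,fx=4,fy=4,interpolation=cv2.INTER_CUBIC)[:, :400]
a=cv2.resize(t[150:290,150:260],None,fx=3.5,fy=3.5);b=cv2.resize(s[120:260,260:370],None,fx=3.5,fy=3.5)
cv2.imwrite("pics/ts1.png",np.hstack([a,b]))
E
```

```text
0.0187 [0.53281268 0.22093286 0.18315962]
```

View pics/ts1.png

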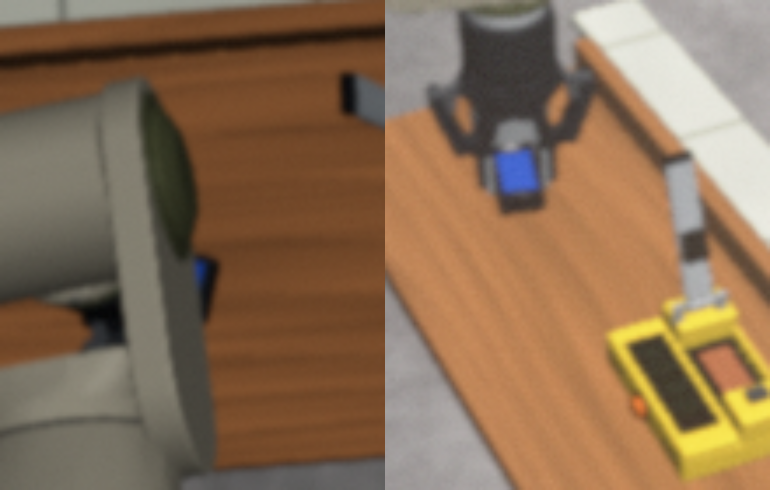

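The pack is held level and centred, with the grip at 37.6 mm matching its 38 mm side. Going around the front of the open clamp to the cradle.

Emit:
drive_tool(offset=[[-0.66, 0.133, 0], [-0.66, 0.133, 0], [-0.66, 0.133, 0], [-0.66, 0.133, 0], [-0.66, 0.133, 0], [-0.66, 0.133, 0], [-0.66, 0.133, 0], [-0.66, 0.133, 0], [0, 0, 0], [0, 0, 0]], turn=[[0, 0, 0], [0, 0, 0], [0, 0, 0], [0, 0, 0], [0, 0, 0], [0, 0, 0], [0, 0, 0], [0, 0, 0], [0, 0, -0.97], [0, 0, -0.97]], hand=[0, 0, 0, 0, 0, 0, 0, 0, 0, 0])

```text
time_s: 7.7
position: [0.5321, 0.0051, 0.1815]
tool_rot: [[-0.007, 1.0, -0.002], [1.0, 0.007, 0.0], [0.0, -0.002, -1.0]]
ft_force: [-0.1, 0.0, -1.2]
grip_width: 0.0374
gripper_force: 31.2
```

Emit:
drive_tool(offset=[[0, 0.4, 0], [0, 0.4, 0], [0, 0.4, 0], [0, 0.4, 0], [0, 0.4, 0], [0, 0.4, 0], [0, 0, 0], [0, 0, 0], [0, 0, 0], [0, 0, 0]], turn=[[0, 0, 0], [0, 0, 0], [0, 0, 0], [0, 0, 0], [0, 0, 0], [0, 0, 0], [0, 0, 0], [0, 0, 0], [0, 0, 0], [0, 0, 0]], hand=[0, 0, 0, 0, 0, 0, 0, 0, 0, 0])

```text
time_s: 8.95
position: [0.6282, 0.0058, 0.1827]
tool_rot: [[-0.004, 1.0, 0.0], [1.0, 0.004, 0.0], [0.0, 0.0, -1.0]]
ft_force: [-0.2, 0.1, -0.4]
grip_width: 0.0368
gripper_force: 31.3
```

```bash
python3 - <<'E'
from fit import *
print(observe()['position'],observe()['tool_rot'][:,0])
s=get_image("side");t=get_image("top");cv2.imwrite("pics/s2.png",s)
b=cv2.resize(s[150:260,300:400],None,fx=5.4,fy=5.4,interpolation=cv2.INTER_CUBIC)
cv2.imwrite("pics/s2c.png",b)
E
```

```text
[0.62821157 0.00582756 0.18270689] [-4.08313635e-03  9.99991664e-01  6.88250571e-06]
```

View pics/s2c.png

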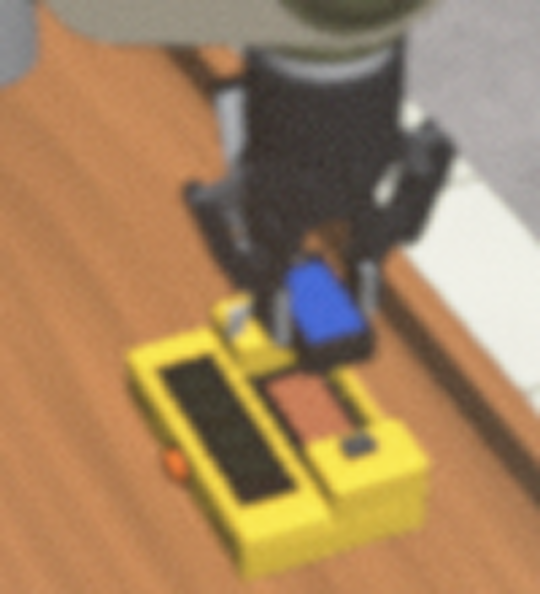

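```bash
python3 - <<'E'
from fit import *
for X in [(.6092,-.0292,.18),(.6472,-.0292,.18),(.6092,-.0292,.2),(.6472,-.0292,.2)]:
    print(X,((proj("side",X)-[300,150]+.4)*5.4).round(0), ((proj("side",np.array(X)+[0,.005,0])-proj("side",X))*5.4).round(0))
E
```

```text
(0.6092, -0.0292, 0.18) [308. 387.] [-4. -6.]
(0.6472, -0.0292, 0.18) [379. 367.] [-4. -6.]
(0.6092, -0.0292, 0.2) [309. 357.] [-4. -6.]
(0.6472, -0.0292, 0.2) [381. 337.] [-4. -6.]
```

The pack hangs over the cradle, aligned with it; its bottom edge is at crop (340,370), perhaps a few mm towards +y. Lowering to just above the end blocks and checking once more.

Emit:
drive_tool(offset=[[0, 0, 0.2], [0, 0, 0.2], [0, 0, 0.2], [0, 0, 0.1], [0, 0, 0], [0, 0, 0], [0, 0, 0], [0, 0, 0], [0, 0, 0], [0, 0, 0]], turn=[[0, 0, 0], [0, 0, 0], [0, 0, 0], [0, 0, 0], [0, 0, 0], [0, 0, 0], [0, 0, 0], [0, 0, 0], [0, 0, 0], [0, 0, 0]], hand=[0, 0, 0, 0, 0, 0, 0, 0, 0, 0])

```text
time_s: 10.3
position: [0.6285, 0.0058, 0.1546]
tool_rot: [[-0.004, 1.0, 0.0], [1.0, 0.004, 0.0], [0.0, 0.0, -1.0]]
ft_force: [0.2, -0.1, -0.8]
grip_width: 0.0374
gripper_force: 31.3
```

```bash
python3 - <<'E'
from fit import *
p0=observe()['position'];print(p0)
ims=[get_image("side").astype(float) for _ in range(6)];s=np.mean(ims,0).astype(np.uint8);cv2.imwrite("pics/s3.png",s)
b=cv2.resize(s[190:240,325:385],None,fx=11,fy=11,interpolation=cv2.INTER_CUBIC)
z=p0[2]-.0032
for i,X in enumerate([(-.019,-.035,0),(.019,-.035,0),(-.019,-.035,.02),(.019,-.035,.02),(.019,.035,.02),(-.019,.035,.02)]):
    q=(proj("side",np.array([p0[0],p0[1],z])+X)-[325,190]+.45)*11; cv2.circle(b,tuple(int(v) for v in q),4,(255,255,255),1)
for X in [(-2,-39,46),(50,-39,46),(50,-75,46),(-2,-75,46),(-50,-75,32)]:
    q=(proj("side",pt([.6078,.0052,np.radians(.34)],np.array(X)/1000))-[325,190]+.45)*11; cv2.circle(b,tuple(int(v) for v in q),4,(0,0,255),1)
cv2.imwrite("pics/s3c.png",b)
E
```

```text
[0.6285003  0.00581724 0.15456638]
```

View pics/s3c.png

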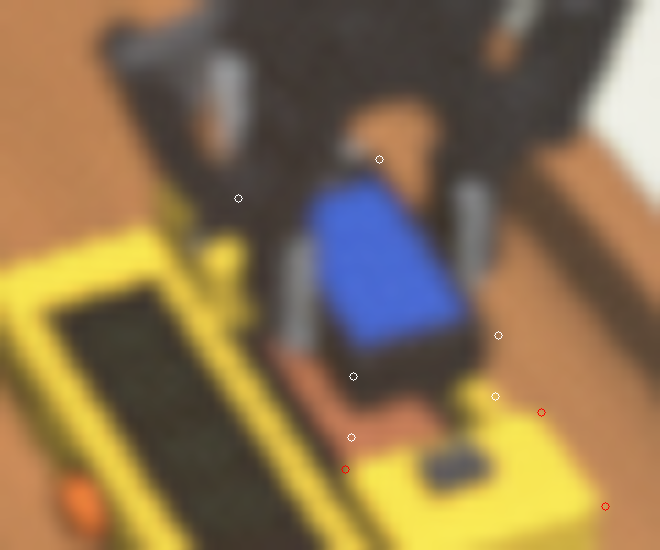

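The pack end's bottom edge runs (370,408)–(480,372) and the cradle's near end edge (358,462)–(535,408). That leaves a gap of about 12 mm instead of 4, so the pack sits about 8 mm too far towards +y. Shifting it and checking by a colour profile.

Emit:
drive_tool(offset=[[-0.1, 0, 0], [-0.1, 0, 0], [0, 0, 0], [0, 0, 0], [0, 0, 0], [0, 0, 0], [0, 0, 0], [0, 0, 0], [0, 0, 0], [0, 0, 0]], turn=[[0, 0, 0], [0, 0, 0], [0, 0, 0], [0, 0, 0], [0, 0, 0], [0, 0, 0], [0, 0, 0], [0, 0, 0], [0, 0, 0], [0, 0, 0]], hand=[0, 0, 0, 0, 0, 0, 0, 0, 0, 0])

```text
time_s: 11.85
position: [0.6285, -0.0022, 0.1545]
tool_rot: [[-0.004, 1.0, 0.0], [1.0, 0.004, 0.0], [0.0, 0.0, -1.0]]
ft_force: [0.4, -1.0, -0.8]
grip_width: 0.0375
gripper_force: 31.3
```

```bash
python3 - <<'E'
from fit import *
p0=observe()['position'];print(p0)
s3=cv2.imread("pics/s3.png")
s=np.mean([get_image("side").astype(float) for _ in range(6)],0);cv2.imwrite("pics/s4.png",s.astype(np.uint8))
for im in (s3,s.astype(np.uint8)):
  for x in(.618,.626,.634):
    uv=np.array([proj("side",(x,y,.1514)) for y in np.arange(0,-.056,-.002)],np.float32)
    c=cv2.remap(im,uv[None,:,0],uv[None,:,1],cv2.INTER_LINEAR)[0]
    print(x,' '.join("%d/%d/%d"%tuple(v) for v in c[3:]))
b=cv2.resize(s.astype(np.uint8)[190:240,325:385],None,fx=11,fy=11,interpolation=cv2.INTER_CUBIC)
cv2.imwrite("pics/s4c.png",b)
E
```

```text
[ 0.6285474  -0.00216472  0.15451881]
0.618 47/55/67 48/56/68 48/56/68 49/57/69 50/58/69 52/61/76 53/65/84 58/74/101 65/87/128 72/100/152 79/110/172 84/119/188 86/123/194 87/128/199 87/139/204 86/154/211 84/176/222 82/193/229 80/196/227 78/193/222 77/188/219 76/178/206 75/176/203 72/176/208 74/183/211
0.626 65/64/72 58/61/70 53/58/68 51/57/67 50/56/67 52/61/74 55/66/83 61/76/106 67/88/130 74/100/152 81/111/172 84/117/183 86/120/188 86/123/190 84/126/191 83/130/186 82/133/178 83/130/164 87/120/143 89/110/124 91/101/109 92/95/101 90/97/104 87/106/115 84/131/148
0.634 67/65/72 57/61/70 53/59/69 51/58/68 51/59/68 51/59/68 52/61/71 52/62/75 52/64/79 53/69/87 55/76/96 57/80/101 57/81/104 57/87/111 57/91/114 63/103/122 72/122/141 80/129/146 89/130/144 91/126/140 92/120/131 91/116/127 89/117/129 87/134/152 86/154/179
0.618 48/57/67 49/57/68 49/56/68 48/56/68 47/56/68 48/57/70 48/58/69 49/57/68 50/58/70 52/61/75 54/65/84 58/73/102 67/89/131 74/107/159 79/128/183 83/152/206 83/175/220 83/194/229 81/197/227 79/194/222 76/187/218 74/177/205 75/176/203 73/177/207 74/183/211
0.626 141/83/73 123/79/73 99/73/73 80/69/72 62/64/71 56/61/69 51/58/67 51/58/67 52/59/68 53/61/74 55/65/83 60/75/104 65/87/127 72/102/151 78/116/171 80/125/177 81/132/175 83/130/163 87/121/142 90/111/123 92/102/109 93/96/100 90/98/104 87/106/116 83/131/148
0.634 169/93/74 142/85/74 113/78/73 85/70/73 68/65/71 57/61/68 53/59/67 52/58/67 51/58/68 51/59/69 51/60/71 53/64/78 55/68/86 56/78/99 57/88/109 64/102/120 72/121/141 80/129/146 88/130/144 90/127/139 93/120/131 92/116/127 89/116/129 86/133/151 85/155/179
```

View pics/s4c.png

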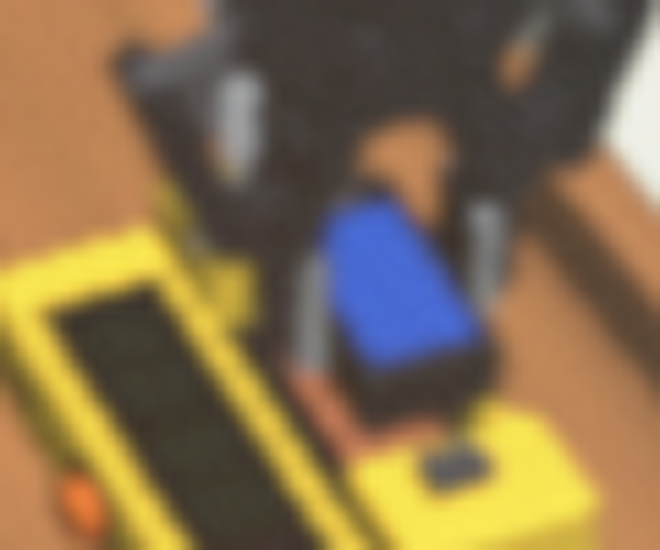

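```bash
python3 - <<'E'
from fit import *
P=lambda X,Y:(325+X/11-.45,190+Y/11-.45)
print("pack end",[onz("side",P(*q),.1513).round(4) for q in((380,420),(430,406),(490,385))])
print("block edge",[onz("side",P(*q),.146).round(4) for q in((358,462),(400,449),(535,408))])
s=cv2.imread("pics/s4.png")
# red->yellow and dark->red edges along vertical columns
for u in range(358,366):
    c=s[222:236,u].astype(int); print(u,[tuple(v[1:]) for v in c])
E
```

```text
pack end [array([ 0.6183, -0.0262,  0.1513]), array([ 0.6315, -0.0263,  0.1513]), array([ 0.648 , -0.025 ,  0.1513])]
block edge [array([ 0.6098, -0.0326,  0.146 ]), array([ 0.621 , -0.0323,  0.146 ]), array([ 0.6573, -0.0315,  0.146 ])]
358 [(np.int64(81), np.int64(72)), (np.int64(69), np.int64(71)), (np.int64(65), np.int64(71)), (np.int64(57), np.int64(67)), (np.int64(57), np.int64(66)), (np.int64(58), np.int64(73)), (np.int64(70), np.int64(97)), (np.int64(94), np.int64(142)), (np.int64(124), np.int64(187)), (np.int64(166), np.int64(221)), (np.int64(210), np.int64(237)), (np.int64(224), np.int64(243)), (np.int64(210), np.int64(236)), (np.int64(183), np.int64(215))]
359 [(np.int64(89), np.int64(73)), (np.int64(74), np.int64(73)), (np.int64(67), np.int64(73)), (np.int64(62), np.int64(70)), (np.int64(58), np.int64(67)), (np.int64(59), np.int64(69)), (np.int64(67), np.int64(91)), (np.int64(94), np.int64(140)), (np.int64(126), np.int64(186)), (np.int64(176), np.int64(224)), (np.int64(222), np.int64(242)), (np.int64(230), np.int64(248)), (np.int64(227), np.int64(246)), (np.int64(218), np
[... 1951 characters left out ...]
4(90)), (np.int64(91), np.int64(132)), (np.int64(121), np.int64(170)), (np.int64(133), np.int64(170)), (np.int64(117), np.int64(135)), (np.int64(101), np.int64(109)), (np.int64(106), np.int64(119)), (np.int64(138), np.int64(161)), (np.int64(190), np.int64(222))]
365 [(np.int64(70), np.int64(74)), (np.int64(62), np.int64(70)), (np.int64(60), np.int64(70)), (np.int64(57), np.int64(67)), (np.int64(58), np.int64(68)), (np.int64(67), np.int64(84)), (np.int64(84), np.int64(114)), (np.int64(112), np.int64(146)), (np.int64(127), np.int64(151)), (np.int64(112), np.int64(122)), (np.int64(96), np.int64(100)), (np.int64(97), np.int64(104)), (np.int64(132), np.int64(152)), (np.int64(188), np.int64(221))]
```

The edge profile gives a near-end gap of about 2 mm where 4 is wanted, so I'll shift back 1.6 mm and lower gently.

Emit:
drive_tool(offset=[[0.04, 0, 0], [0, 0, 0.08], [0, 0, 0.08], [0, 0, 0.08], [0, 0, 0.08], [0, 0, 0.08], [0, 0, 0.08], [0, 0, 0.05], [0, 0, 0], [0, 0, 0]], turn=[[0, 0, 0], [0, 0, 0], [0, 0, 0], [0, 0, 0], [0, 0, 0], [0, 0, 0], [0, 0, 0], [0, 0, 0], [0, 0, 0], [0, 0, 0]], hand=[0, 0, 0, 0, 0, 0, 0, 0, 0, 0])

```text
time_s: 13.4
position: [0.6286, -0.0006, 0.1334]
tool_rot: [[-0.004, 1.0, 0.0], [1.0, 0.004, -0.0], [-0.0, 0.0, -1.0]]
ft_force: [-1.0, -0.8, -0.6]
grip_width: 0.0374
gripper_force: 31.3
```

Emit:
drive_tool(offset=[[0, 0, 0.01], [0, 0, 0], [0, 0, 0], [0, 0, 0], [0, 0, 0], [0, 0, -0.4], [0, 0, -0.6], [0, 0, -0.6], [0, 0, -0.6], [0, 0, 0]], turn=[[0, 0, 0], [0, 0, 0], [0, 0, 0], [0, 0, 0], [0, 0, 0], [0, 0, 0], [0, 0, 0], [0, 0, 0], [0, 0, 0], [0, 0, 0]], hand=[0.55, 0.6, 0.65, 0.7, 0.7, 0.7, 0.7, 0.7, 0.7, 0.7])

```text
time_s: 14.65
position: [0.6292, -0.0007, 0.2236]
tool_rot: [[-0.004, 1.0, 0.005], [1.0, 0.004, -0.001], [-0.001, 0.005, -1.0]]
ft_force: [-0.6, 0.3, -0.4]
grip_width: 0.0598
gripper_force: 0.0
```

Emit:
drive_tool(offset=[[0, -0.5, -0.2], [0, -0.7, -0.2], [0, -0.7, -0.2], [0, -0.7, -0.2], [0, -0.7, -0.2], [0, -0.7, -0.2], [0, 0, -0.2], [0, 0, 0], [0, 0, 0], [0, 0, 0]], turn=[[0, 0, 0], [0, 0, 0], [0, 0, 0], [0, 0, 0], [0, 0, 0], [0, 0, 0], [0, 0, 0], [0, 0, 0], [0, 0, 0], [0, 0, 0]], hand=[0.3, 0, 0, 0, 0, 0, 0, 0, 0, 0])

```text
time_s: 15.9
position: [0.4688, -0.0012, 0.2763]
tool_rot: [[-0.004, 1.0, -0.001], [1.0, 0.004, 0.0], [0.0, -0.001, -1.0]]
ft_force: [0.0, -1.1, 0.4]
grip_width: -0.0005
gripper_force: 0.0
```

```bash
python3 - <<'E'
from fit import *
print(observe()['position'])
av=lambda n:np.mean([get_image(n).astype(float) for _ in range(4)],0).astype(np.uint8)
s=av("side");t=av("top");cv2.imwrite("pics/s5.png",s);cv2.imwrite("pics/t5.png",t)
a=cv2.resize(s[180:255,320:390],None,fx=5.7,fy=5.7,interpolation=cv2.INTER_CUBIC);b=cv2.resize(t[160:235,235:305+40],None,fx=3.6,fy=5.7)
b=cv2.resize(t[160:235,255:325+20],None,fx=4.3,fy=4.3,interpolation=cv2.INTER_CUBIC);b=cv2.copyMakeBorder(b,0,a.shape[0]-b.shape[0],0,0,0)
cv2.imwrite("pics/ts5.png",np.hstack([a,b]));print(a.shape)
E
```

```text
[ 0.46881338 -0.00124759  0.27630488]
(428, 399, 3)
```

View pics/ts5.png

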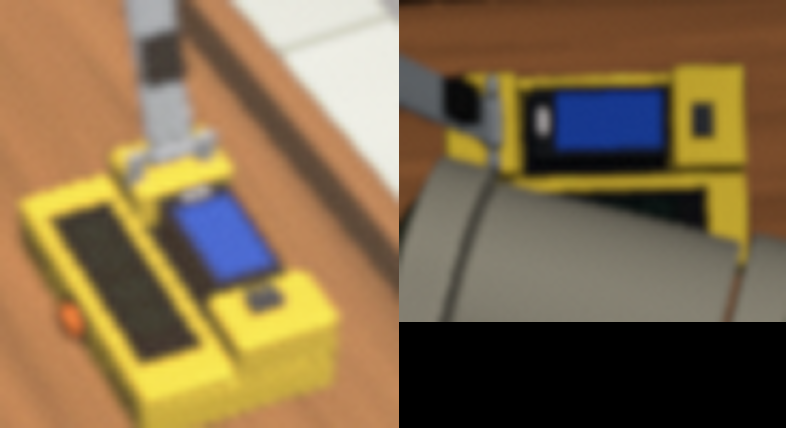

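The pack lies flat in the cradle: side view, blue face at (225,235) between the end blocks; top view, pack spans (525–670, 85–170). Next, the clamp: go to its +y side, swing it past vertical, then follow an arc down.

Emit:
drive_tool(offset=[[0.75, 0, 0.13], [0.75, 0, 0.13], [0.75, 0, 0.13], [0.75, 0, 0.13], [0.75, 0, 0.13], [0, 0.8, 0], [0, 0.8, 0], [0, 0.8, 0], [0, 0.8, 0], [0, 0.8, 0]], turn=[[0, 0, 0], [0, 0, 0], [0, 0, 0], [0, 0, 0], [0, 0, 0], [0, 0, 0], [0, 0, 0], [0, 0, 0], [0, 0, 0], [0, 0, 0]], hand=[0, 0, 0, 0, 0, 0, 0, 0, 0, 0])

```text
time_s: 17.55
position: [0.6289, 0.1494, 0.2508]
tool_rot: [[-0.004, 1.0, -0.0], [1.0, 0.004, 0.0], [0.0, -0.0, -1.0]]
ft_force: [-0.0, 0.4, 0.1]
grip_width: -0.0002
gripper_force: 0.0
```

Emit:
drive_tool(offset=[[-0.2, 0, 0], [-0.2, 0, 0], [-0.2, 0, 0], [-0.2, 0, 0], [-0.2, 0, 0], [-0.2, 0, 0], [-0.2, 0, 0], [-0.2, 0, 0], [-0.2, 0, 0], [-0.2, 0, 0]], turn=[[0, 0, 0], [0, 0, 0], [0, 0, 0], [0, 0, 0], [0, 0, 0], [0, 0, 0], [0, 0, 0], [0, 0, 0], [0, 0, 0], [0, 0, 0]], hand=[0, 0, 0, 0, 0, 0, 0, 0, 0, 0])

```text
time_s: 18.8
position: [0.6283, 0.0688, 0.2509]
tool_rot: [[-0.004, 1.0, -0.0], [1.0, 0.004, -0.0], [-0.0, -0.0, -1.0]]
ft_force: [-0.4, 2.1, 1.2]
grip_width: -0.0001
gripper_force: 0.8
```

```bash
python3 - <<'E'
import numpy as np
from rig import observe
p=observe()['position'];print(p)
th=np.radians(np.linspace(90,0,16));r=np.linspace(.095,.112,16)
Y=.0553-r*np.cos(th)+.002*np.sin(th)+.011;Z=.157+r*np.sin(th)+.002*np.cos(th)
print(Y.round(4),Z.round(4));print((np.diff(np.r_[p[1],Y])/.04).round(2),(-np.diff(np.r_[p[2],Z])/.04).round(2))
E
```

```text
[0.62825627 0.06882486 0.25087108]
[ 0.0683  0.0582  0.048   0.0378  0.0276  0.0177  0.0081 -0.0011 -0.0097
 -0.0176 -0.0248 -0.0311 -0.0364 -0.0406 -0.0438 -0.0457] [0.252  0.2528 0.2526 0.2512 0.2487 0.2452 0.2405 0.2348 0.2281 0.2205
 0.2119 0.2025 0.1925 0.1818 0.1706 0.159 ]
[-0.01 -0.25 -0.26 -0.26 -0.25 -0.25 -0.24 -0.23 -0.22 -0.2  -0.18 -0.16
 -0.13 -0.11 -0.08 -0.05] [-0.03 -0.02  0.01  0.03  0.06  0.09  0.12  0.14  0.17  0.19  0.21  0.23
  0.25  0.27  0.28  0.29]
```

Contact force is 2 N, as expected. Following the arc.

Emit:
drive_tool(offset=[[-0.25, 0, -0.02], [-0.26, 0, 0.01], [-0.26, 0, 0.03], [-0.25, 0, 0.06], [-0.25, 0, 0.09], [-0.24, 0, 0.12], [-0.23, 0, 0.14], [-0.22, 0, 0.17], [-0.2, 0, 0.19], [-0.18, 0, 0.21]], turn=[[0, 0, 0], [0, 0, 0], [0, 0, 0], [0, 0, 0], [0, 0, 0], [0, 0, 0], [0, 0, 0], [0, 0, 0], [0, 0, 0], [0, 0, 0]], hand=[0, 0, 0, 0, 0, 0, 0, 0, 0, 0])

```text
time_s: 20.05
position: [0.6286, -0.0247, 0.2104]
tool_rot: [[-0.004, 1.0, 0.0], [1.0, 0.004, -0.0], [-0.0, 0.0, -1.0]]
ft_force: [0.5, 0.9, 0.2]
grip_width: 0.0001
gripper_force: 0.8
```

Emit:
drive_tool(offset=[[-0.16, 0, 0.23], [-0.13, 0, 0.25], [-0.11, 0, 0.25], [-0.08, 0, 0.2], [-0.05, 0, 0.12], [0, 0, 0.1], [0, 0, 0.08], [0, 0, 0.05], [0, 0, 0], [0, 0, 0]], turn=[[0, 0, 0], [0, 0, 0], [0, 0, 0], [0, 0, 0], [0, 0, 0], [0, 0, 0], [0, 0, 0], [0, 0, 0], [0, 0, 0], [0, 0, 0]], hand=[0, 0, 0, 0, 0, 0, 0, 0, 0, 0])

```text
time_s: 21.3
position: [0.6287, -0.0451, 0.1596]
tool_rot: [[-0.004, 1.0, -0.0], [1.0, 0.004, 0.0], [0.0, -0.0, -1.0]]
ft_force: [-0.6, 0.0, 0.2]
grip_width: 0.0001
gripper_force: 0.2
```

Emit:
drive_tool(offset=[[0, 0, 0.03], [0, 0, 0.03], [0, 0, 0.03], [0, 0, 0], [0, 0, 0], [0, 0, 0], [0, 0, 0], [0, 0, 0], [0, 0, 0], [0, 0, 0]], turn=[[0, 0, 0], [0, 0, 0], [0, 0, 0], [0, 0, 0], [0, 0, 0], [0, 0, 0], [0, 0, 0], [0, 0, 0], [0, 0, 0], [0, 0, 0]], hand=[0, 0, 0, 0, 0, 0, 0, 0, 0, 0])

```text
time_s: 22.55
position: [0.6289, -0.0452, 0.1585]
tool_rot: [[-0.004, 1.0, 0.003], [1.0, 0.004, -0.001], [-0.001, 0.003, -1.0]]
ft_force: [-5.4, 1.0, 15.2]
grip_width: -0.0002
gripper_force: 7.4
```

```bash
python3 - <<'E'
from fit import *
print([observe()['ft_force'].round(2)])
s=np.mean([get_image("side").astype(float) for _ in range(4)],0).astype(np.uint8);cv2.imwrite("pics/s6.png",s)
s5=cv2.imread("pics/s5.png")
# timer motion: register display/front area between s5 and s6
def reg(a,b,x0,x1,y0,y1,m=6):
    t=a[y0:y1,x0:x1]; r=cv2.matchTemplate(b[y0-m:y1+m,x0-m:x1+m],t,cv2.TM_CCOEFF_NORMED);_,v,_,l=cv2.minMaxLoc(r);return l[0]-m,l[1]-m,round(v,3)
print(reg(s5,s,322,352,205,250))
# grey strap pixels along expected shut line
p=[.6078,.0052,np.radians(.34)]
for y in range(60,-76,-8):
    u=proj("side",pt(p,np.array([21-9,y,60])/1000));print(y,u.round(0),s[int(round(u[1])),int(round(u[0]))],end=' | ')
E
```

```text
[array([-5.41,  0.96, 15.18])]
(0, 0, 0.882)
60 [346. 204.] [ 74 120 159] | 52 [347. 206.] [ 86 101 109] | 44 [348. 208.] [86 88 93] | 36 [350. 210.] [67 71 77] | 28 [351. 211.] [66 71 77] | 20 [352. 213.] [55 61 70] | 12 [353. 215.] [53 59 67] | 4 [354. 217.] [57 63 71] | -4 [356. 219.] [70 75 82] | -12 [357. 221.] [121 122 123] | -20 [358. 222.] [157 157 156] | -28 [359. 224.] [175 172 171] | -36 [360. 226.] [147 144 143] | -44 [362. 228.] [129 129 131] | -52 [363. 230.] [149 150 151] | -60 [364. 232.] [157 159 159] | -68 [366. 234.] [58 70 81] |
```

The clamp bottomed at z = 0.1585 (expected 0.159) with 15 N, so it is down on its stop, and the timer has not moved. Withdrawing and preparing a two-finger straddle push on the front face at rail yaw.

Emit:
drive_tool(offset=[[0, 0, -0.7], [0, 0, -0.8], [0.23, -0.7, 0], [0.23, -0.7, 0], [0.23, -0.7, 0], [0.23, -0.7, 0], [0.22, -0.7, 0], [0, 0, 0], [0, 0, 0], [0, 0, 0]], turn=[[0, 0, 0], [0, 0, 0], [0, 0, 0], [0, 0, 0], [0, 0, 0], [0, 0, 0], [0, 0, 0], [0, 0, 1], [0, 0, 1], [0, 0, 1]], hand=[0, 0, 0, 0, 0, 0, 0, 0.5, 1, 1])

```text
time_s: 24.0
position: [0.4884, -0.0001, 0.216]
tool_rot: [[0.308, 0.951, -0.0], [0.951, -0.308, 0.0], [0.0, -0.0, -1.0]]
ft_force: [0.6, 0.9, -0.3]
grip_width: 0.0542
gripper_force: 0.0
```

Emit:
drive_tool(offset=[[0, 0, 0.2], [0, 0, 0.2], [0, 0, 0.2], [0, 0, 0.2], [0, 0, 0.2], [0, 0, 0.2], [0, 0, 0.2], [0, 0, 0.2], [0, 0, 0.2], [0, 0, 0.2]], turn=[[0, 0, 1], [0, 0, 1], [0, 0, 1], [0, 0, 1], [0, 0, 1], [0, 0, 1], [0, 0, 1], [0, 0, 1], [0, 0, 1], [0, 0, 1]], hand=[1, 1, 1, 1, 1, 1, 1, 1, 1, 1])

```text
time_s: 25.25
position: [0.4885, -0.0002, 0.1358]
tool_rot: [[0.978, 0.209, -0.0], [0.209, -0.978, 0.0], [-0.0, -0.0, -1.0]]
ft_force: [0.7, -0.2, 0.5]
grip_width: 0.0855
gripper_force: 0.0
```

```bash
python3 - <<'E'
from fit import *
o=observe();print(o['position'],o['tool_rot'][:,0])
s=np.mean([get_image("side").astype(float) for _ in range(4)],0).astype(np.uint8);cv2.imwrite("pics/s7.png",s)
p=[.6078,.0052,np.radians(.34)]
for y in range(60,-76,-8):
    u=proj("side",pt(p,np.array([21,y,59])/1000));print(y,u.round(0),s[int(round(u[1])),int(round(u[0]))],end=' | ')
E
```

```text
[ 4.88453746e-01 -1.79549456e-04  1.35777594e-01] [ 9.77985329e-01  2.08673659e-01 -2.56075824e-05]
60 [349. 204.] [127 192 215] | 52 [350. 206.] [187 187 185] | 44 [351. 207.] [179 176 175] | 36 [353. 209.] [195 191 189] | 28 [354. 211.] [194 191 189] | 20 [355. 213.] [194 191 189] | 12 [356. 214.] [195 192 189] | 4 [357. 216.] [194 192 190] | -4 [359. 218.] [194 191 190] | -12 [360. 220.] [193 191 189] | -20 [361. 222.] [192 191 189] | -28 [362. 224.] [193 191 189] | -36 [364. 226.] [192 190 189] | -44 [365. 228.] [192 189 188] | -52 [366. 229.] [191 189 186] | -60 [367. 231.] [172 169 168] | -68 [369. 233.] [61 70 81] |
```

Strap-grey pixels lie all along the shut line, so the clamp is shut. Pushing the timer back.

Emit:
drive_tool(offset=[[0, 0, 0.38], [0, 0, 0.38], [0.4, 0, 0], [0.4, 0, 0], [0.3, 0, 0], [0.1, 0, 0], [0.1, 0, 0], [0.1, 0, 0], [0.1, 0, 0], [0.1, 0, 0]], turn=[[0, 0, 0.68], [0, 0, 0.68], [0, 0, 0], [0, 0, 0], [0, 0, 0], [0, 0, 0], [0, 0, 0], [0, 0, 0], [0, 0, 0], [0, 0, 0]], hand=[1, 1, 1, 1, 1, 1, 1, 1, 1, 1])

```text
time_s: 26.7
position: [0.5515, 0.0039, 0.1057]
tool_rot: [[0.997, 0.071, -0.003], [0.071, -0.997, -0.0], [-0.003, 0.0, -1.0]]
ft_force: [-6.5, -1.1, 4.9]
grip_width: 0.0851
gripper_force: 3.4
```

Emit:
drive_tool(offset=[[0.1, 0, 0], [0.1, 0, 0], [0.1, 0, 0], [0.1, 0, 0], [0.1, 0, 0], [0.1, 0, 0], [0.1, 0, 0], [0.1, 0, 0], [0.1, 0, 0], [0.1, 0, 0]], turn=[[0, 0, 0], [0, 0, 0], [0, 0, 0], [0, 0, 0], [0, 0, 0], [0, 0, 0], [0, 0, 0], [0, 0, 0], [0, 0, 0], [0, 0, 0]], hand=[1, 1, 1, 1, 1, 1, 1, 1, 1, 1])

```text
time_s: 27.95
position: [0.5912, 0.0071, 0.1057]
tool_rot: [[0.997, 0.071, -0.003], [0.071, -0.997, -0.0], [-0.003, -0.0, -1.0]]
ft_force: [-5.8, -0.4, 2.8]
grip_width: 0.0851
gripper_force: 3.2
```

Emit:
drive_tool(offset=[[0.02, 0, 0], [0.02, 0, 0], [0.02, 0, 0], [0.02, 0, 0], [0.02, 0, 0], [0.02, 0, 0], [0.02, 0, 0], [0.02, 0, 0], [0, 0, 0], [0, 0, 0]], turn=[[0, 0, 0], [0, 0, 0], [0, 0, 0], [0, 0, 0], [0, 0, 0], [0, 0, 0], [0, 0, 0], [0, 0, 0], [0, 0, 0], [0, 0, 0]], hand=[1, 1, 1, 1, 1, 1, 1, 1, 1, 1])

```text
time_s: 29.2
position: [0.5975, 0.0075, 0.1057]
tool_rot: [[0.997, 0.071, -0.003], [0.071, -0.997, 0.0], [-0.003, -0.0, -1.0]]
ft_force: [-5.7, -0.3, 2.8]
grip_width: 0.0855
gripper_force: 2.9
```

Emit:
drive_tool(offset=[[0.02, 0, 0], [0.02, 0, 0], [0.02, 0, 0], [0.02, 0, 0], [0.02, 0, 0], [0.02, 0, 0], [0, 0, 0], [0, 0, 0], [0, 0, 0], [0, 0, 0]], turn=[[0, 0, 0], [0, 0, 0], [0, 0, 0], [0, 0, 0], [0, 0, 0], [0, 0, 0], [0, 0, 0], [0, 0, 0], [0, 0, 0], [0, 0, 0]], hand=[1, 1, 1, 1, 1, 1, 1, 1, 1, 1])

```text
time_s: 30.45
position: [0.599, 0.0078, 0.1057]
tool_rot: [[0.997, 0.071, -0.011], [0.071, -0.997, -0.0], [-0.011, -0.001, -1.0]]
ft_force: [-22.9, -1.9, 12.4]
grip_width: 0.0856
gripper_force: 11.4
```

```bash
python3 - <<'E'
from fit import *
o=observe();print(o['ft_force'],o['wrist_torque'],o['q'][5])
t=np.mean([get_image("top").astype(float) for _ in range(4)],0).astype(np.uint8);cv2.imwrite("pics/t8.png",t)
s=np.mean([get_image("side").astype(float) for _ in range(4)],0).astype(np.uint8);cv2.imwrite("pics/s8.png",s)
m=cv2.inRange(cv2.cvtColor(t,40),(22,150,80),(35,255,255));ys,xs=np.nonzero(m);print(len(xs),xs.min(),xs.max(),ys.min(),ys.max())
# top-left back edge: first yellow row per column, subpixel gap to rail dark line
g=t.astype(float)
for u in range(266,345,8):
    c=g[145:185,u]; print(u,[int(v) for v in c[:,2]])
E
```

```text
[-22.94131204  -1.92405993  12.38390058] [-0.42191517  3.3438676  -0.30074449] 75.45949077188811
63 314 330 150 154
266 [110, 109, 112, 115, 118, 120, 123, 124, 126, 127, 128, 129, 130, 130, 129, 130, 129, 130, 129, 129, 129, 129, 130, 130, 130, 129, 127, 128, 124, 120, 115, 112, 107, 99, 92, 87, 83, 79, 75, 72]
274 [111, 97, 92, 86, 82, 78, 77, 81, 88, 92, 98, 104, 113, 119, 122, 125, 127, 129, 129, 127, 128, 126, 125, 124, 123, 122, 119, 117, 114, 112, 110, 106, 104, 100, 96, 95, 91, 88, 84, 81]
282 [155, 134, 110, 99, 100, 104, 110, 113, 117, 120, 121, 124, 125, 128, 129, 129, 130, 130, 129, 129, 129, 128, 127, 124, 125, 123, 123, 120, 118, 115, 113, 111, 107, 105, 101, 99, 95, 92, 89, 86]
290 [140, 118, 109, 107, 103, 100, 103, 109, 113, 117, 118, 121, 122, 125, 126, 128, 129, 130, 130, 130, 130, 128, 128, 127, 127, 125, 124, 123, 122, 119, 117, 114, 111, 109, 106, 103, 99, 97, 93, 90]
298 [127, 110, 106, 110, 110, 104, 99, 102, 106, 111, 115, 117, 121, 122, 124, 126, 127, 128, 129, 130, 130, 129, 129, 127, 127, 126, 125, 124, 124, 123, 120, 117, 115, 112, 109, 107, 105, 100, 98,
[... 300 characters left out ...]
24, 127, 127, 128, 130, 129, 129, 128, 129, 128, 127, 127, 126, 124, 124, 122, 120, 117, 114, 111, 109, 106, 103]
322 [111, 110, 110, 112, 125, 153, 176, 183, 179, 162, 132, 108, 99, 97, 95, 92, 91, 92, 97, 98, 99, 101, 106, 112, 118, 121, 121, 123, 124, 127, 129, 129, 129, 128, 129, 129, 130, 129, 128, 129]
330 [110, 109, 111, 114, 121, 128, 133, 130, 118, 101, 98, 105, 109, 114, 116, 120, 122, 123, 125, 125, 126, 125, 126, 126, 126, 123, 119, 113, 111, 111, 111, 108, 98, 89, 84, 80, 77, 70, 64, 57]
338 [113, 114, 112, 113, 105, 81, 52, 33, 36, 56, 80, 93, 94, 92, 94, 101, 103, 103, 104, 106, 108, 111, 114, 112, 107, 105, 103, 102, 101, 104, 108, 111, 113, 114, 112, 112, 112, 113, 114, 114]
```

The rail stop is reached at 23 N. The load centre is only 13 mm off the middle, so both back corners bear on the rail. Backing off, shutting the fingers and approaching the button.

Emit:
drive_tool(offset=[[-0.3, 0, 0], [-0.35, 0, 0], [-0.35, 0, 0], [0, 0, 0], [0, 0, 0], [0, 0, 0], [0, 0, 0], [0, 0, 0], [0, 0, 0], [0, 0, 0]], turn=[[0, 0, 0], [0, 0, 0], [0, 0, 0], [0, 0, 0], [0, 0, 0], [0, 0, 0], [0, 0, 0], [0, 0, 0], [0, 0, 0], [0, 0, 0]], hand=[1, 1, 1, 0, 0, 0, 0, 0, 0, 0])

```text
time_s: 32.1
position: [0.5636, 0.005, 0.1057]
tool_rot: [[0.997, 0.071, 0.0], [0.071, -0.997, 0.0], [0.0, 0.0, -1.0]]
ft_force: [0.1, -0.2, 0.6]
grip_width: -0.0004
gripper_force: 0.0
```

```bash
python3 - <<'E'
from fit import *
o=observe();print(o['position'],o['grip_width'])
s=np.mean([get_image("side").astype(float) for _ in range(4)],0).astype(np.uint8);cv2.imwrite("pics/s9.png",s)
p=[.6585,.009,np.radians(3.9)]
b=cv2.resize(s[180:260,320:420],None,fx=7,fy=7,interpolation=cv2.INTER_CUBIC)
for X in [(50,-75,46),(50,-75,0),(-50,-75,0),(-50,-75,32),(-50,75,32),(-58,0,16.5),(21,-60,59),(50,75,46)]:
    q=(proj("side",pt(p,np.array(X)/1000))-[320,180]+.43)*7;cv2.circle(b,tuple(int(v) for v in q),4,(0,0,255),1)
cv2.imwrite("pics/s9c.png",b)
E
```

```text
[0.56355976 0.00500866 0.10572192] -0.0004464207868932745
```

View pics/s9c.png

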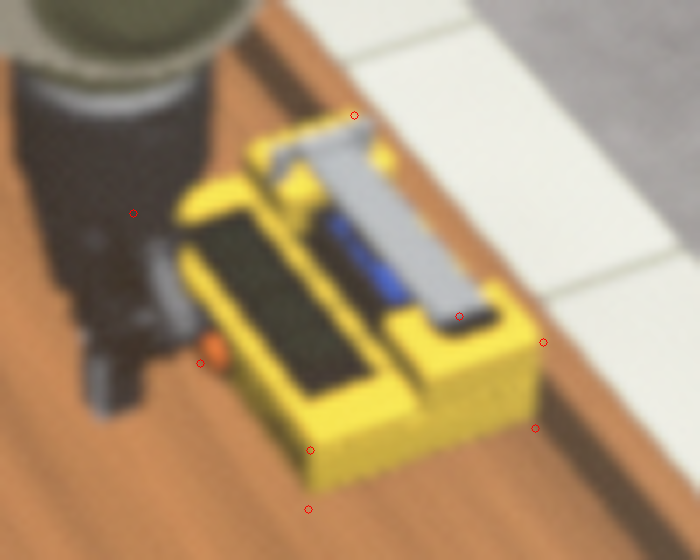

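The picture shows the clamp shut, the timer's back along the rail, and the button at (213,352) left-front of the shut fingers at (105,410). I'll check the lateral alignment numerically.

```bash
python3 - <<'E'
from fit import *
P=lambda X,Y:(320+X/7-.43,180+Y/7-.43)
p=observe()['position'];R=observe()['tool_rot']
for dx in(-.011,.011):
  for dy in(-.0145,.0145): print(((proj("side",p+R@[dx,dy,0])-[320,180]+.43)*7).round())
s=cv2.imread("pics/s9.png");m=cv2.inRange(cv2.cvtColor(s,40),(5,190,150),(13,255,255))[225:236,345:356];ys,xs=np.nonzero(m);c=(345+xs.mean(),225+ys.mean());print(len(xs),c)
for q in(P(213,352),c):
  b=onz("side",q,.1165);print(b,R.T@(b-p))
print(onz("side",P(310,490),.1),onz("side",P(540,345),.146),onz("side",P(535,425),.1))
E
```

```text
[ 71. 394.]
[104. 441.]
[121. 377.]
[155. 423.]
0 (np.float64(nan), np.float64(nan))
[0.60772342 0.00925496 0.1165    ] [ 0.04437772 -0.00113837 -0.01075876]
[nan nan nan] [nan nan nan]
[ 0.61873883 -0.05974097  0.1       ] [ 0.71144172 -0.06332866  0.146     ] [ 0.71422731 -0.06069367  0.1       ]<stdin>:6: RuntimeWarning: Mean of empty slice.
  ret = ret.dtype.type(ret / rcount)
```

Emit:
drive_tool(offset=[[0.25, 0, 0], [0.25, 0, 0], [0.05, 0, 0], [0.05, 0, 0], [0.05, 0, 0], [0.05, 0, 0], [0.05, 0, 0], [0, 0, 0], [0, 0, 0], [0, 0, 0]], turn=[[0, 0, 0], [0, 0, 0], [0, 0, 0], [0, 0, 0], [0, 0, 0], [0, 0, 0], [0, 0, 0], [0, 0, 0], [0, 0, 0], [0, 0, 0]], hand=[0, 0, 0, 0, 0, 0, 0, 0, 0, 0])

```text
time_s: 33.55
position: [0.5933, 0.0071, 0.1058]
tool_rot: [[0.997, 0.071, -0.0], [0.071, -0.997, -0.0], [-0.0, -0.0, -1.0]]
ft_force: [-3.9, -1.1, 2.4]
grip_width: 0.0
gripper_force: 2.1
```

Emit:
drive_tool(offset=[[0.03, 0, 0], [0.03, 0, 0], [0.03, 0, 0], [0.03, 0, 0], [0.02, 0, 0], [0, 0, 0], [0, 0, 0], [0, 0, 0], [0, 0, 0], [0, 0, 0]], turn=[[0, 0, 0], [0, 0, 0], [0, 0, 0], [0, 0, 0], [0, 0, 0], [0, 0, 0], [0, 0, 0], [0, 0, 0], [0, 0, 0], [0, 0, 0]], hand=[0, 0, 0, 0, 0, 0, 0, 0, 0, 0])

```text
time_s: 34.8
position: [0.5963, 0.0074, 0.1057]
tool_rot: [[0.997, 0.071, -0.007], [0.071, -0.997, -0.0], [-0.007, -0.0, -1.0]]
ft_force: [-18.7, -2.7, 10.7]
grip_width: 0.0001
gripper_force: 9.2
```

The button is bottomed at 18.7 N. Holding for more than a second.

Emit:
drive_tool(offset=[[0.01, 0, 0], [0, 0, 0], [0, 0, 0], [0, 0, 0], [0, 0, 0], [0, 0, 0], [0, 0, 0], [0, 0, 0], [0, 0, 0], [0, 0, 0]], turn=[[0, 0, 0], [0, 0, 0], [0, 0, 0], [0, 0, 0], [0, 0, 0], [0, 0, 0], [0, 0, 0], [0, 0, 0], [0, 0, 0], [0, 0, 0]], hand=[0, 0, 0, 0, 0, 0, 0, 0, 0, 0])

```text
time_s: 36.05
position: [0.5963, 0.0074, 0.1057]
tool_rot: [[0.997, 0.071, -0.008], [0.071, -0.997, -0.0], [-0.008, -0.0, -1.0]]
ft_force: [-19.7, -2.3, 11.5]
grip_width: -0.0001
gripper_force: 10.1
```

Emit:
drive_tool(offset=[[0, 0, 0], [0, 0, 0], [0, 0, 0], [0, 0, 0], [-0.1, 0, 0], [-0.1, 0, 0], [-0.1, 0, 0], [-0.3, 0, 0], [-0.5, 0, 0], [-0.5, 0, 0]], turn=[[0, 0, 0], [0, 0, 0], [0, 0, 0], [0, 0, 0], [0, 0, 0], [0, 0, 0], [0, 0, 0], [0, 0, 0], [0, 0, 0], [0, 0, 0]], hand=[0, 0, 0, 0, 0, 0, 0, 0, 0, 0])

```text
time_s: 37.3
position: [0.5347, 0.003, 0.1057]
tool_rot: [[0.997, 0.071, 0.001], [0.071, -0.997, -0.0], [0.001, 0.0, -1.0]]
ft_force: [0.2, 0.4, -0.4]
grip_width: 0.0002
gripper_force: 0.0
```

Emit:
drive_tool(offset=[[0, 0, -0.6], [0, 0, -0.6], [0, 0, -0.6], [-0.6, 0, -0.6], [-0.6, 0, -0.4], [-0.6, 0, 0], [0, 0, 0], [0, 0, 0], [0, 0, 0], [0, 0, 0]], turn=[[0, 0, 0], [0, 0, 0], [0, 0, 0], [0, 0, 0], [0, 0, 0], [0, 0, 0], [0, 0, 0], [0, 0, 0], [0, 0, 0], [0, 0, 0]], hand=[0, 0, 0, 0, 0, 0, 0, 0, 0, 0])

```text
time_s: 38.55
position: [0.4641, -0.0021, 0.2174]
tool_rot: [[0.997, 0.071, -0.0], [0.071, -0.997, 0.0], [-0.0, -0.0, -1.0]]
ft_force: [0.8, -0.6, -0.4]
grip_width: -0.0001
gripper_force: 0.0
```

```bash
python3 - <<'E'
from fit import *
o=observe();print(o['time_s'],o['position'],o['ft_force'])
av=lambda n:np.mean([get_image(n).astype(float) for _ in range(6)],0).astype(np.uint8)
t=av("top");s=av("side");cv2.imwrite("pics/t10.png",t);cv2.imwrite("pics/s10.png",s)
s9=cv2.imread("pics/s9.png")
# timer unmoved vs s9 (before the press), clamp
def reg(a,b,x0,x1,y0,y1,m=5):
    r=cv2.matchTemplate(b[y0-m:y1+m,x0-m:x1+m],a[y0:y1,x0:x1],cv2.TM_CCOEFF_NORMED);_,v,_,l=cv2.minMaxLoc(r);return l[0]-m,l[1]-m,round(v,4)
print(reg(s9,s,352,398,195,250),reg(s9,s,362,392,198,228))
# back edge of timer vs rail in top view: first strongly-yellow crossing per column (B drop)
for u in range(268,345,6):
    c=t[140:185,u].astype(int); print(u,' '.join("%d"%(v[2]-v[0]) for v in c))
# whistle etc. vs start
t0=cv2.imread("pics/top0.png");s0=cv2.imread("pics/side0.png")
print(reg(t0,t,415,435,198,226),reg(t0,t,455,545,140,225),reg(t0,t,85,145,180,230),reg(s0,s,308,330,282,310),reg(s0,s,372,396,300,316))
E
```

```text
38.55 [ 0.46414469 -0.00211747  0.21743602] [ 0.833909   -0.61442985 -0.35853468]
(0, 0, 0.9996) (0, 0, 0.9996)
268 9 9 8 9 9 9 10 18 41 67 76 77 77 85 110 134 141 143 142 142 142 142 143 143 143 142 142 142 143 142 143 143 142 143 143 139 121 87 75 107 134 143 143 143 142
274 9 9 9 8 9 10 12 26 55 73 77 78 82 89 89 84 76 70 57 34 16 8 5 2 -2 -3 -4 -5 -4 1 16 25 20 14 12 17 24 46 87 121 128 100 49 14 8
280 8 8 9 9 10 12 20 41 66 76 77 78 77 79 90 113 118 95 48 15 -1 -6 -7 -6 -7 -7 -7 -6 -7 1 25 53 65 68 72 73 72 87 117 129 111 67 22 -2 -5
286 9 9 10 10 9 13 26 52 72 76 76 76 77 84 108 122 98 36 -4 -8 -6 -7 -7 -6 -6 -6 -6 -6 -6 -6 -4 -4 -3 -2 -3 0 24 70 114 127 101 49 9 -5 -6
292 8 9 10 9 11 19 39 64 73 75 76 77 79 88 106 104 64 7 -8 -7 -6 -6 -6 -7 -6 -7 -6 -6 -19 -45 -58 -37 -12 -2 -2 8 49 102 126 115 74 27 -1 -6 -6
298 9 9 10 8 12 24 49 68 73 74 77 78 84 104 118 100 40 -2 -8 -7 -7 -5 -6 -7 -6 -6 -6 -8 -22 -50 -53 -28 -7 -3 0 19 65 112 127 101 49 8 -6 -5 -5
304 9 9 10 10 18 37 61 70 73 76 77 78 88 110 116 84 22 -5 -7 -6 -6 -6 -7 -7 -7 -6 -9 -24 -58 -73 -49 -18 -4 -2 7 47 99 126 117 7
[... 269 characters left out ...]
2 100 77 74 104 127 120 83 33 1 -4 -5 -4 -5
322 9 10 11 22 48 70 73 73 76 90 116 137 143 142 132 93 37 2 -6 -5 -7 -7 -6 -6 -6 1 42 103 136 143 142 136 114 83 79 112 127 108 67 36 25 23 20 16 14
328 9 10 16 36 62 73 72 73 81 103 127 139 142 138 115 70 25 5 0 0 -1 -2 -3 -2 4 43 101 135 144 145 141 127 96 73 95 126 140 143 144 144 143 143 142 143 143
334 9 12 21 45 69 75 76 76 76 73 63 44 26 21 29 47 60 64 62 62 67 69 69 70 71 72 74 77 79 77 76 75 75 73 74 74 74 76 76 75 74 75 76 75 76
340 9 15 32 59 73 75 75 75 75 69 52 32 21 28 43 57 63 62 62 63 68 70 69 69 70 72 75 79 79 78 76 75 73 73 73 76 77 77 77 75 74 75 75 75 75
(0, 0, 0.9987) (0, 0, 0.9998) (0, 0, 0.9988) (0, 0, 0.9983) (0, 0, 0.9976)
```

The button was held for about 1.7 s. The timer's back edge is parallel to the rail within about 0.2°, the clamp is unchanged, and nothing else moved.

```bash
python3 -c "
from rig import env
print(env.close_job())"
```

```text
the job is handed in; nothing more can be done
None
```

The job is handed in; no verdict came back. The pack is in the cradle with the clamp shut on it, the timer stands square against the rail, the button was held fully in for about 1.7 s and released, and the other things on the shelf show no movement in the final images.

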